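# Index a leg blank a quarter turn in a drilling jig

### The job

The next face of the leg blank in the dividing head has to be drilled. Swing the hinged drill leaf (black ball knob) well up off the blank and lift the locking pawl (red ball knob) clear of the notched index plate, then wind the handwheel three full turns clockwise, seen from above, so that the face with the red cross comes up level on top. Push the pawl all the way down into its notch, and only then lower the leaf flat onto the new face and let go; do not disturb the mug, the screw tin or the glue bottle.

Things in the scene. Friction and masses are not known exactly. Their poses are not given: they have to be found in the camera images.
- indexer: Fixed dividing head: ply board 142x340x18 mm with green headstock (left), tailstock (right), brown square blank between. Origin on the bench under the spindle axis, in the headstock. x points away from the robot, y along the spindle axis away from the tailstock (axis 95 mm high), z up. In this frame: headstock y -24 to 53 mm, index plate y -56 to -44, blank y -195 to -70, tailstock y -272 to -209
- wheel_axis (a point): Point on the handwheel's upright axis at mid-height of its crank handle (215 mm above the bench). Steel ring wheel, 84 mm outer diameter, top 189 mm above the bench. Turns easily (about 0.5 N at the handle) once the pawl is out; the pawl in its notch blocks it. 12 wheel turns make one spindle turn; stops only several turns away either way
- crank_handle (a point): Middle of the black crank handle on the wheel's rim, 37 mm from the axis: upright round grip, 18 mm diameter, from 192 to 238 mm above the bench. It spins on its pin, so it can be held and led round the circle without turning the hand. At the start it stands on the robot's side of the wheel (indexer -x)
- handwheel (a joint): Angle of the handwheel, rad, 0 at the start, growing clockwise seen from above; three full turns are 18.85. Near the head stand a wooden drawer chest, 235 mm high, on its left (fixed; its side at world y = -0.08, reaching to x = 0.49) and behind it a fixed open carton (from x = 0.56; wall 140 mm, standing flaps up to 250 mm high): pass above them.
- spindle (a joint): Angle of the spindle with index plate and blank, rad; always handwheel / 12. Growing, it carries the face that looks to the robot (indexer -x) up to the top: 1.571 when that face is on top.
- red_cross (a point): Centre of the red crayon cross (22 mm) on the face of the blank that looks to the robot (indexer -x) at the start; the top face shows a dark drilled hole. Blank: 45x45 mm, 125 mm long; the cross is at mid-length, 22.5 mm from the spindle axis. Turns with the blank
- pawl (a joint): Angle of the locking pawl, rad: 0 fully down in a notch (the start), growing as the knob end is lifted, stop at 0.6. Clear of the plate from 0.15; lying on a tooth, not in a notch, it reads about 0.13. Stiff pivot: stays where it is left, 1 to 3 N at the knob move it. In the notch the spindle has 1 to 2 degrees of play
- pawl_knob (a point): Centre of the red ball knob, 24 mm diameter, at the robot's end of the pawl (dark steel bar 10 mm wide, 9 mm thick, over the index plate). The ball's centre is 27 mm above the bar's middle; 189 mm above the bench with the pawl down. It swings in an upright plane (indexer x and z) about pawl_hinge
- pawl_hinge (a point): The pawl's pivot, axis level along indexer y, at the back of the head, 162 mm above the bench; the knob is 110 mm in front of it (indexer -x) and, with the pawl down, 27 mm higher
- leaf (a joint): Angle of the drill leaf, rad: 0 lying flat on the blank (the start), growing as its knob end swings up and back, stop at 1.5. Clear of the turning blank's corners from 0.35. Stiff pivot: stays where it is left, 1 to 4 N at the knob move it. Lying on the blank it blocks the spindle
- leaf_knob (a point): Centre of the black ball knob, 24 mm diameter, at the robot's end of the drill leaf: an aluminium flap 36 mm wide and 10 mm thick over the middle of the blank with a steel drill bush, narrowing to a 14 mm tongue under the knob. The ball's centre is 23.5 mm above the tongue's top; 151 mm above the bench with the leaf down. It swings in an upright plane (indexer x and z) about leaf_hinge
- leaf_hinge (a point): The leaf's pivot, axis level along indexer y, behind the blank, 130 mm above the bench; the knob is 113 mm in front of it (indexer -x) and, with the leaf down, 21 mm higher
- mug: Grey-white mug, 78 x 109 x 92 mm, a bystander right of the head; origin at its underside.
- screw_tin: Open round tin of screws, 82 mm in diameter, 57 mm high, a bystander; origin at its underside.
- glue_bottle: White and blue glue bottle with red cap, 63 mm in diameter, 207 mm high, a bystander; origin at its underside.

How it is judged:
By the outcome, as a careful person would: the job done as asked, in the order asked, and still so for the second after the job is handed in, with the robot touching nothing.
It also fails if it takes over 72 s, if anything falls off the work surface, if the arm or the gripper's body presses on something with over 40 N, if the wrist force passes 120 N, or if a joint passes its speed limit or range.

### The arm

A 7-joint arm with a two-finger parallel gripper is mounted at the origin on a cart in front of the work surface, level with it; the furniture and walls round the work are solid. World frame = base frame: x ahead of the robot, y to its left, z up, the work surface at z = 0. Lengths are in m, angles in rad, forces in N, time in s.
With the tool pointing down it reaches from about 0.425 to 0.925 m from the base axis. Payload 6.8 kg.
Tool frame: the origin (TCP) lies on the front face of the gripper's body, between the roots of the fingers; the fingertips stand 80 mm ahead of it and the grasp point (between the pads) lies 61 mm ahead of it (robot.grasp_offset is the distance from the TCP to the grasp point, in m); z points along the fingers, y is the line along which they close (so a half turn about z gives the same grasp; the last joint's range is limited). The gripper opens to 88 mm and grips with 3 to 60 N. Pads are 20 mm wide; open, the fingers measure 115 mm over their backs; the gripper's body (75 mm by 178 mm) begins 61 mm behind the grasp point.
Start: joints at [1.032, 0.477, 0.022, 1.555, -0.011, 1.109, -0.083], TCP at [0.282, -0.613, 0.303] pointing down, gripper open.
Joint ranges: [-2.96, 2.96], [-0.34, 2.1], [-1.41, 1.46], [0.24, 2.44], [-1.37, 4.51], [0.17, 1.92], [-2.96, 2.96]. Speed limits (rad/s): [2.39, 2.39, 3.14, 3.14, 3.14, 3.14, 3.14].

### API

Orientations are given as a rotation vector (axis times angle).
In Python, from rig import status, vision, job, nets, robot gives the robot as it stands.
- The arm moves only by the tool send_rows, never from a script. Its argument "motion" is a list of rows, each an object with "slide": the shift along the world's x, y, z in mm, a list of three; "twist": the turn, a rotation vector about the world's x, y, z in rad, a list of three; "gripper": the opening, from -1 (shut) to 1 (fully open). In form: [{"slide": [tx, ty, tz], "twist": [wx, wy, wz], "gripper": gripper}, ...]. A call has 1 to 20 rows; each row is the pose to reach, as a shift and turn from the pose commanded when the call began; what a row does not reach only later rows make up. A row lasts 1/8 s, in which the tool goes at most 62.5 mm and 10.7 degrees, less where a joint would pass 70% of its speed; a pose out of reach is approached as far as the arm can. A call with a gripper value outside its range is refused whole. The fingers move at their own pace and stop on an object; the grip force is fixed at half the most. Time passes only in rows, so rows that repeat a pose let the fingers close. It gives the time, the measured TCP pose, the force, the opening and the grip force at its end, in the units of the state.
- status.get_obs(): the state, without advancing time (a new reading comes with each control period).
- vision.snapshot(name): name is "side" or "top" or "wrist"; returns the picture (384x512x3 uint8, red, green, blue); there is no depth.
- vision.camera_info(name): a dict with "fx", "fy", "cx", "cy" (pixels), "rvec" (rotation vector, rad) and "tvec" (3), from world to camera coordinates, as OpenCV has them. Camera axes: x right, y down, z forward; pixel columns grow to the right and rows downward; lengths in m; the calibration is good to about 2 mm. A picture is of the moment at which its call begins: read the wrist's pose just before it. camera_info takes no time and is no camera call; for the wrist camera it gives the pose at the moment of the call.
- job.hand_in(): hands the job in; it is judged then, once.
Trained networks look in the newest picture that a camera, given by its name, has taken for a name from the list of things; names that differ only in an ending like _2 or _b are one class to them, and where a whole thing is asked for, a point or a joint stands for the part that bears it (a point fixed in the world has none). Each returns a list of dicts, best first, with "score" (0 to 1); they miss things now and then, are a little off and sometimes report something else, mostly with a low value. They report only what shows in the picture. A call takes as long as a camera call.
- nets.find_in(label, camera): "extent" ([centre column, centre row, width, height] in pixels, round what is visible of it).
- nets.outline_of(label, camera): "pixels" (384x512 bool, what is visible of it) and "extent" ([centre column, centre row, width, height] in pixels, round what is visible of it).
- nets.spot_point(label, camera): "position" ([column, row] in pixels: a listed point, or the origin of a listed thing).
The state is a dict: "clock": time; "joint_positions": joint angles; "qvel": joint speeds; "joint_torque": joint torques, N m; "tcp_pos": TCP position; "orientation": TCP orientation; "ft_force": force on the tool from outside, world axes, zero at the start; "moment": the same for the moment, N m; "finger_gap": finger opening in m; "grasp_force": force on a finger pad.
Only numpy, scipy, OpenCV 4.12 (cv2) and the standard library are available. Lean on these libraries where they do the work, as an engineer would, in place of code of your own. Each camera call takes 0.05 s, during which the arm holds its last target. There are 200 camera calls.

## Working session

There is one attempt and no reset: what is moved stays moved. The work goes in short steps, Python scripts to look and compute and a tool call to move; the robot and the scene stay as the last step left them, time stands still between calls to the robot, and variables do not carry over. Pictures are saved under pics/ and viewed, at most 10 in all, crops included, and the job is handed in when it is done.

Besides the shell and the picture viewer there is one more tool, called after "Emit:" as name(argument=value, ...), one argument or row to a line, values as JSON. send_rows: Moves the arm, as the interface text tells. Its arguments: {"type":"object","properties":{"motion":{"type":"array","items":{"type":"object","properties":{"slide":{"type":"array","items":{"type":"number"}},"twist":{"type":"array","items":{"type":"number"}},"gripper":{"type":"number"}}}}},"required":["motion"]}

```bash
mkdir -p pics; cat > h.py <<'E'
from rig import status, vision, job, nets, robot
import numpy as np, cv2
def snap(n,f=None):
    im=vision.snapshot(n)
    if f: cv2.imwrite('pics/'+f,im[:,:,::-1])
    return im
def ray(n,px):
    c=vision.camera_info(n);R=cv2.Rodrigues(np.array(c['rvec'],float))[0];t=np.array(c['tvec'],float)
    d=R.T@np.array([(px[0]-c['cx'])/c['fx'],(px[1]-c['cy'])/c['fy'],1]);return -R.T@t,d
def atz(n,px,z):
    o,d=ray(n,px);return o+d*(z-o[2])/d[2]
def proj(n,p):
    c=vision.camera_info(n)
    return cv2.projectPoints(np.array(p,float).reshape(-1,1,3),np.array(c['rvec'],float),np.array(c['tvec'],float),np.array([[c['fx'],0,c['cx']],[0,c['fy'],c['cy']],[0,0,1.]]),None)[0].reshape(-1,2)
def spots(n,d):
    for k,z in d.items():
        r=nets.spot_point(k,n)[:2]
        for q in r: print(n,k,round(q['score'],2),np.round(q['position'],1),np.round(atz(n,q['position'],z),4))
E
python3 - <<'E'
from h import *
o=status.get_obs();print(o['tcp_pos'],o['orientation'],o['finger_gap'],robot.grasp_offset)
Z=dict(indexer=0,crank_handle=.215,pawl_knob=.189,leaf_knob=.151,mug=0,screw_tin=0,glue_bottle=0,red_cross=.095)
a=snap('top','top.png');spots('top',Z)
b=snap('side','side.png');spots('side',Z)
for n in('top','side'):
  c=vision.camera_info(n);print(n,ray(n,(256,192)))
E
```

```text
[ 0.28168155 -0.61292917  0.30170027] [-3.06733880e+00 -6.71115267e-01  8.27621117e-04] 0.08753982884199914 0.0613
top indexer 0.81 [235.4 195.1] [ 0.4431 -0.1981  0.    ]
top crank_handle 0.89 [229.3 182.1] [ 0.4614 -0.1852  0.215 ]
top pawl_knob 0.67 [248.4 206.2] [ 0.3943 -0.2414  0.189 ]
top leaf_knob 0.72 [272.6 218.8] [ 0.3598 -0.315   0.151 ]
top mug 0.7 [341.8 214.3] [ 0.3836 -0.5581  0.    ]
top screw_tin 0.58 [175. 163.] [0.5488 0.0078 0.    ]
top screw_tin 0.17 [281.9 178.9] [ 0.5007 -0.3546  0.    ]
top glue_bottle 0.78 [343.4 185.8] [ 0.4805 -0.5641  0.    ]
top red_cross 0.77 [275.5 208.1] [ 0.3956 -0.3273  0.095 ]
side crank_handle 0.77 [243.6 184.5] [ 0.4526 -0.178   0.215 ]
side pawl_knob 0.76 [271.9 184.2] [ 0.3893 -0.236   0.189 ]
side leaf_knob 0.67 [284.5 184.1] [ 0.364  -0.3024  0.151 ]
side mug 0.61 [286.1 179.2] [ 0.3925 -0.5649  0.    ]
side screw_tin 0.68 [185.3 295.3] [ 0.5508  0.0254 -0.    ]
side glue_bottle 0.87 [263.3 176.6] [ 0.4755 -0.562   0.    ]
side red_cross 0.88 [275.7 193.5] [ 0.392  -0.3305  0.095 ]
top (array([ 0.31356642, -0.23432835,  1.46547571]), array([ 0.09581606, -0.02241996, -0.99515474]))
side (array([0.24357364, 0.65446027, 0.78084938]), array([ 0.17094734, -0.80683817, -0.56561592]))
```

View pics/top.png

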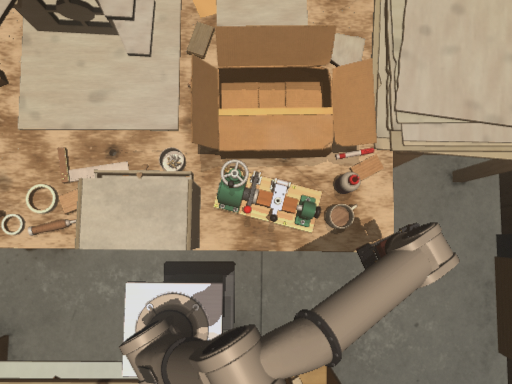

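View pics/side.png

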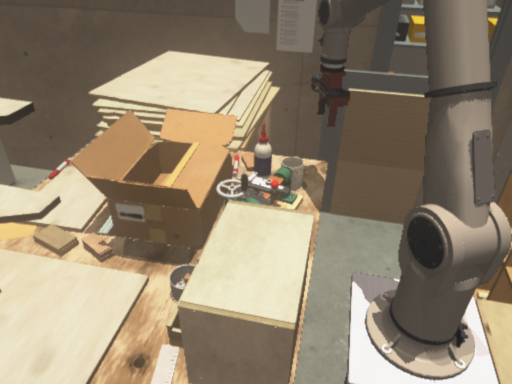

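The top view shows the head at about (270,200), turned slightly. The crank is near (229,182), the red knob near (248,208) and the black knob near (272,218). I'll raise the arm and look with the wrist camera.

Emit:
send_rows(
  motion=[
    {"slide": [0, 0, 60], "twist": [0, 0, 0], "gripper": 1},
    {"slide": [0, 0, 120], "twist": [0, 0, 0], "gripper": 1},
    {"slide": [10, 40, 170], "twist": [0, 0, 0], "gripper": 1},
    {"slide": [30, 100, 200], "twist": [0, 0, 0], "gripper": 1},
    {"slide": [50, 160, 200], "twist": [0, 0, 0], "gripper": 1},
    {"slide": [70, 220, 200], "twist": [0, 0, 0], "gripper": 1},
    {"slide": [90, 280, 200], "twist": [0, 0, 0], "gripper": 1},
    {"slide": [100, 320, 200], "twist": [0, 0, 0], "gripper": 1},
    {"slide": [100, 320, 200], "twist": [0, 0, 0], "gripper": 1},
    {"slide": [100, 320, 200], "twist": [0, 0, 0], "gripper": 1},
    {"slide": [100, 320, 200], "twist": [0, 0, 0], "gripper": 1},
  ],
)

```text
clock: 2.28
tcp_pos: [0.3813, -0.2948, 0.5025]
orientation: [-3.07, -0.667, 0.0]
ft_force: [-0.5, -0.6, -0.4]
finger_gap: 0.0875
grasp_force: 0.0
```

```bash
python3 - <<'E'
from h import *
o=status.get_obs();print(o['clock'],o['tcp_pos'],o['orientation'],o['finger_gap'])
R=cv2.Rodrigues(o['orientation'])[0];print(R.round(3))
Z=dict(indexer=0,wheel_axis=.215,crank_handle=.215,pawl_knob=.189,leaf_knob=.151,pawl_hinge=.162,leaf_hinge=.130,red_cross=.095,mug=0)
im=snap('wrist');cv2.imwrite('pics/w1.png',cv2.resize(im,(768,576))[:,:,::-1]);spots('wrist',Z);print(ray('wrist',(256,192)))
E
```

```text
2.275 [ 0.3812854  -0.29477721  0.50251054] [-3.06983914e+00 -6.67401092e-01  4.47385046e-04] 0.08750617212954065
[[ 0.91   0.415 -0.   ]
 [ 0.415 -0.91  -0.   ]
 [-0.    -0.    -1.   ]]
wrist indexer 0.62 [224.4  99.2] [ 0.4499 -0.196   0.    ]
wrist wheel_axis 0.86 [221.2  55. ] [ 0.4938 -0.1979  0.215 ]
wrist crank_handle 0.9 [207.1  81.2] [ 0.4582 -0.1933  0.215 ]
wrist pawl_knob 0.83 [221.5 143. ] [ 0.3909 -0.2382  0.189 ]
wrist leaf_knob 0.84 [259.8 177.1] [ 0.3615 -0.313   0.151 ]
wrist pawl_hinge 0.88 [266.1  85.2] [ 0.4914 -0.2623  0.162 ]
wrist leaf_hinge 0.68 [307.3 120.7] [ 0.4741 -0.3454  0.13  ]
wrist leaf_hinge 0.57 [360.7 195.1] [ 0.4017 -0.4866  0.13  ]
wrist red_cross 0.89 [271.3 154.8] [ 0.3968 -0.3202  0.095 ]
wrist mug 0.83 [360.2 194. ] [ 0.3919 -0.5472  0.    ]
(array([ 0.44280259, -0.26620706,  0.58479144]), array([-0.23661911, -0.11429707, -0.96506156]))
```

View pics/w1.png

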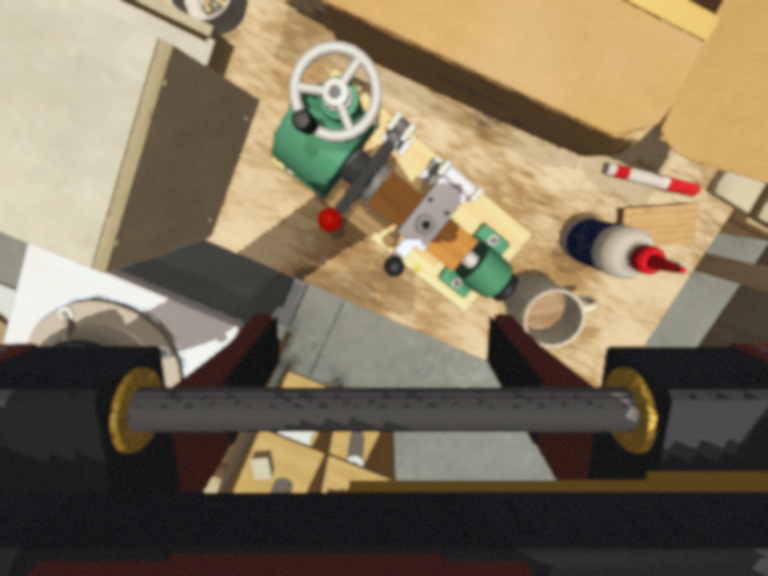

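```bash
cat > fit.py <<'E'
from h import *
from scipy.optimize import least_squares
def model(v):
    ox,oy,a,wx,wy,px,lx=v;c,s=np.cos(a),np.sin(a)
    W=lambda x,y,z:np.array([ox+c*x-s*y,oy+s*x+c*y,z])
    return dict(indexer=W(0,0,0),wheel_axis=W(wx,wy,.215),crank_handle=W(wx-.037,wy,.215),pawl_knob=W(px-.11,-.05,.189),pawl_hinge=W(px,-.05,.162),
      leaf_knob=W(lx-.113,-.1325,.151),leaf_hinge=W(lx,-.1325,.13),red_cross=W(-.0225,-.1325,.095))
def run(cams):
    D=[]
    for n in cams:
        snap(n)
        for k in model(np.zeros(7)):
            r=nets.spot_point(k,n)
            if r and r[0]['score']>.55: D.append((n,k,np.array(r[0]['position'])))
    f=lambda v:np.concatenate([proj(n,model(v)[k])[0]-p for n,k,p in D])
    s=least_squares(f,[.45,-.2,-.24,.04,.014,.05,.05],loss='soft_l1',x_scale=.01)
    print(np.round(s.x,4))
    for (n,k,p),e in zip(D,s.fun.reshape(-1,2)): print(n,k,e.round(1))
    for k,p in model(s.x).items(): print(k,p.round(4))
if __name__=='__main__': run(['wrist','top','side'])
E
python3 fit.py
```

```text
[ 0.4478 -0.2002 -0.2428  0.0444  0.0112  0.0602  0.0619]
wrist indexer [-1.8  1.1]
wrist wheel_axis [-1.2  4. ]
wrist crank_handle [ 0.4 -1.5]
wrist pawl_knob [-3.2 -0.2]
wrist pawl_hinge [ 2.2 -0.4]
wrist leaf_knob [ 0.4 -1.8]
wrist leaf_hinge [-0.3  0.6]
wrist red_cross [1.4 1.2]
top indexer [ 2.3 -2.6]
top wheel_axis [1.1 2.3]
top crank_handle [0.5 0.1]
top leaf_knob [17.6 41.7]
side wheel_axis [-1.7  1.7]
side crank_handle [-1.5 -0.8]
side pawl_knob [-0.3  1.3]
side pawl_hinge [1.3 2.6]
side leaf_knob [0.3 0.9]
side leaf_hinge [-2.1  1.5]
side red_cross [-2.6  0.3]
indexer [ 0.4478 -0.2002  0.    ]
wheel_axis [ 0.4935 -0.2     0.215 ]
crank_handle [ 0.4576 -0.1911  0.215 ]
pawl_knob [ 0.3874 -0.2367  0.189 ]
pawl_hinge [ 0.4942 -0.2632  0.162 ]
leaf_knob [ 0.3662 -0.3165  0.151 ]
leaf_hinge [ 0.4759 -0.3436  0.13  ]
red_cross [ 0.3941 -0.3234  0.095 ]
```

Emit:
send_rows(
  motion=[
    {"slide": [-4, -5, -45], "twist": [0, 0, -0.17], "gripper": 0.3},
    {"slide": [-8, -10, -90], "twist": [0, 0, -0.34], "gripper": 0.3},
    {"slide": [-12, -15, -135], "twist": [0, 0, -0.5], "gripper": 0.3},
    {"slide": [-17, -20, -170], "twist": [0, 0, -0.67], "gripper": 0.3},
    {"slide": [-17, -20, -170], "twist": [0, 0, -0.67], "gripper": 0.3},
    {"slide": [-17, -20, -170], "twist": [0, 0, -0.67], "gripper": 0.3},
  ],
)

```text
clock: 4.88
tcp_pos: [0.3658, -0.3135, 0.3341]
orientation: [3.119, -0.369, 0.003]
ft_force: [0.7, -0.3, 1.1]
finger_gap: 0.0574
grasp_force: 0.0
```

```bash
python3 - <<'E'
from h import *
o=status.get_obs();print(o['clock'],o['tcp_pos'],o['finger_gap']);print(cv2.Rodrigues(o['orientation'])[0].round(3))
im=snap('wrist');cv2.imwrite('pics/w2.png',cv2.resize(im,(768,576))[:,:,::-1])
spots('wrist',dict(leaf_knob=.151,pawl_knob=.189,red_cross=.095))
E
```

```text
4.875 [ 0.36578774 -0.31352108  0.33414841] 0.05741362408168304
[[ 0.972 -0.233  0.002]
 [-0.233 -0.972 -0.001]
 [ 0.002  0.001 -1.   ]]
wrist pawl_knob 0.85 [164.6 194. ] [ 0.3877 -0.2395  0.189 ]
wrist red_cross 0.63 [406.   38.8] [ 0.4732 -0.5061  0.095 ]
```

View pics/w2.png

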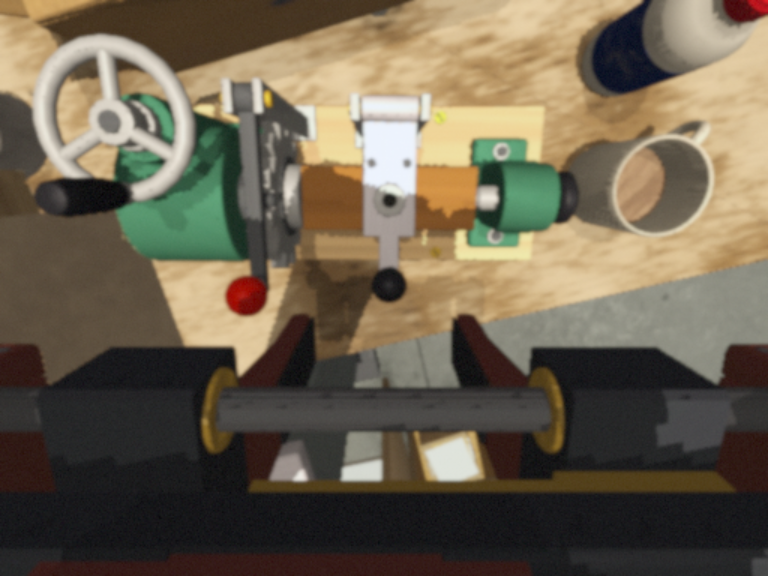

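The view is aligned with the head. The black knob is at (389,285) in the picture, centred between the fingers, and the red knob is at (246,295).

```bash
python3 - <<'E'
from h import *
print(atz('wrist',(389/1.5,285/1.5),.151),atz('wrist',(246/1.5,295/1.5),.189),atz('wrist',(112/1.5,121/1.5),.18))
E
```

```text
[ 0.36210869 -0.317885    0.151     ] [ 0.38542873 -0.23823101  0.189     ] [ 0.49378705 -0.19479182  0.18      ]
```

Emit:
send_rows(
  motion=[
    {"slide": [-2, -3, -40], "twist": [0, 0, 0], "gripper": 0.3},
    {"slide": [-2, -3, -80], "twist": [0, 0, 0], "gripper": 0.3},
    {"slide": [-2, -3, -105], "twist": [0, 0, 0], "gripper": 0.3},
    {"slide": [-2, -3, -121], "twist": [0, 0, 0], "gripper": 0.3},
    {"slide": [-2, -3, -121], "twist": [0, 0, 0], "gripper": 0.3},
    {"slide": [-2, -3, -121], "twist": [0, 0, 0], "gripper": -1},
    {"slide": [-2, -3, -121], "twist": [0, 0, 0], "gripper": -1},
    {"slide": [-2, -3, -121], "twist": [0, 0, 0], "gripper": -1},
    {"slide": [-2, -3, -121], "twist": [0, 0, 0], "gripper": -1},
    {"slide": [-2, -3, -121], "twist": [0, 0, 0], "gripper": -1},
  ],
)

```text
clock: 6.32
tcp_pos: [0.3629, -0.3169, 0.212]
orientation: [3.118, -0.375, 0.001]
ft_force: [-1.3, -1.3, 1.9]
finger_gap: 0.0225
grasp_force: 30.0
```

Emit:
send_rows(
  motion=[
    {"slide": [1.5, -0.3, 8], "twist": [0, 0, 0], "gripper": -1},
    {"slide": [4, -1, 16.6], "twist": [0, 0, 0], "gripper": -1},
    {"slide": [11, -2.7, 32.5], "twist": [0, 0, 0], "gripper": -1},
    {"slide": [20, -5, 47], "twist": [0, 0, 0], "gripper": -1},
    {"slide": [31, -7.6, 60], "twist": [0, 0, 0], "gripper": -1},
    {"slide": [43, -10.7, 71.4], "twist": [0, 0, 0], "gripper": -1},
    {"slide": [57.5, -14.2, 80.6], "twist": [0, 0, 0], "gripper": -1},
    {"slide": [73, -18, 87.5], "twist": [0, 0, 0], "gripper": -1},
    {"slide": [73, -18, 87.5], "twist": [0, 0, 0], "gripper": -1},
    {"slide": [73, -18, 87.5], "twist": [0, 0, 0], "gripper": -1},
  ],
)

```text
clock: 7.58
tcp_pos: [0.4364, -0.3348, 0.3]
orientation: [3.118, -0.375, 0.002]
ft_force: [-2.3, -4.2, 3.5]
finger_gap: 0.0225
grasp_force: 30.0
```

Emit:
send_rows(
  motion=[
    {"slide": [0, 0, 0], "twist": [0, 0, 0], "gripper": 0.3},
    {"slide": [0, 0, 0], "twist": [0, 0, 0], "gripper": 0.3},
    {"slide": [0, 0, 3], "twist": [0, 0, 0], "gripper": 0.3},
    {"slide": [0, 0, 40], "twist": [0, 0, 0], "gripper": 0.3},
    {"slide": [-10, 15, 75], "twist": [0, 0, 0], "gripper": 0.3},
    {"slide": [-35, 55, 80], "twist": [0, 0, 0], "gripper": 0.3},
    {"slide": [-50, 97, 70], "twist": [0, 0, 0], "gripper": 0.3},
    {"slide": [-50, 97, 30], "twist": [0, 0, 0], "gripper": 0.3},
    {"slide": [-50, 97, 30], "twist": [0, 0, 0], "gripper": 0.3},
  ],
)

```text
clock: 8.7
tcp_pos: [0.3845, -0.2362, 0.3275]
orientation: [-3.118, 0.373, 0.007]
ft_force: [-0.4, -0.5, 0.5]
finger_gap: 0.0574
grasp_force: 0.0
```

```bash
python3 - <<'E'
from h import *
o=status.get_obs();print(o['clock'],o['tcp_pos'],o['finger_gap'])
im=snap('wrist');cv2.imwrite('pics/w3.png',cv2.resize(im,(768,576))[:,:,::-1])
spots('wrist',dict(pawl_knob=.189,wheel_axis=.215,crank_handle=.215,leaf_knob=.239))
E
```

```text
8.7 [ 0.38446946 -0.23623579  0.32748574] 0.05742056410443531
wrist pawl_knob 0.57 [259.2 194.9] [ 0.3891 -0.2424  0.189 ]
wrist wheel_axis 0.61 [256.2  59.9] [ 0.4881 -0.2639  0.215 ]
wrist crank_handle 0.75 [165.9 132.1] [ 0.4574 -0.1907  0.215 ]
wrist leaf_knob 0.96 [394.8 113.9] [ 0.4339 -0.3382  0.239 ]
```

View pics/w3.png

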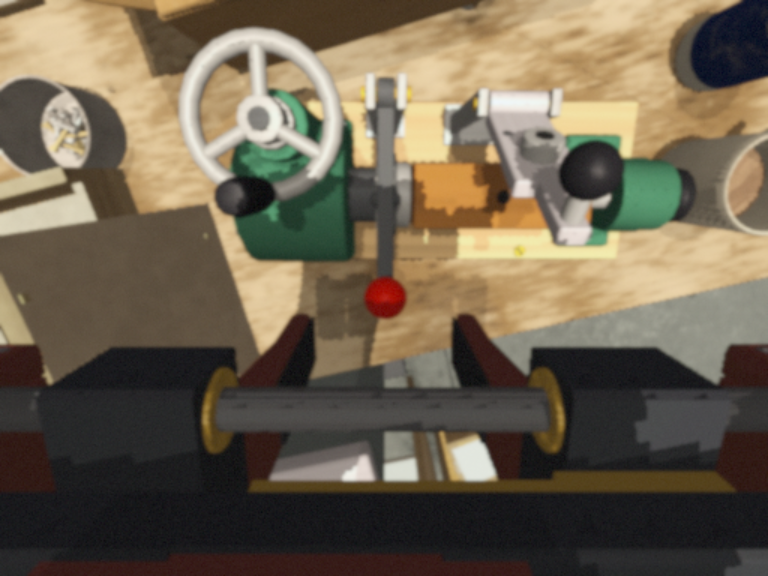

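Emit:
send_rows(
  motion=[
    {"slide": [2, -4, -35], "twist": [0, 0, 0], "gripper": 0.3},
    {"slide": [2, -4, -62], "twist": [0, 0, 0], "gripper": 0.3},
    {"slide": [2, -4, -77], "twist": [0, 0, 0], "gripper": 0.3},
    {"slide": [2, -4, -77], "twist": [0, 0, 0], "gripper": 0.3},
    {"slide": [2, -4, -77], "twist": [0, 0, 0], "gripper": -1},
    {"slide": [2, -4, -77], "twist": [0, 0, 0], "gripper": -1},
    {"slide": [2, -4, -77], "twist": [0, 0, 0], "gripper": -1},
    {"slide": [2, -4, -77], "twist": [0, 0, 0], "gripper": -1},
    {"slide": [2, -4, -77], "twist": [0, 0, 0], "gripper": -1},
    {"slide": [4.5, -4.6, -67], "twist": [0, 0, 0], "gripper": -1},
    {"slide": [8, -5.5, -58.5], "twist": [0, 0, 0], "gripper": -1},
    {"slide": [12, -6.5, -50], "twist": [0, 0, 0], "gripper": -1},
    {"slide": [17.5, -7.8, -41], "twist": [0, 0, 0], "gripper": -1},
    {"slide": [17.5, -7.8, -41], "twist": [0, 0, 0], "gripper": -1},
    {"slide": [17.5, -7.8, -41], "twist": [0, 0, 0], "gripper": -1},
  ],
)

```text
clock: 10.82
tcp_pos: [0.4037, -0.2426, 0.2881]
orientation: [-3.116, 0.372, 0.002]
ft_force: [0.1, 8.1, 1.1]
finger_gap: 0.0224
grasp_force: 30.0
```

Emit:
send_rows(
  motion=[
    {"slide": [0, 0, 0], "twist": [0, 0, 0], "gripper": 0.3},
    {"slide": [0, 0, 0], "twist": [0, 0, 0], "gripper": 0.3},
    {"slide": [0, 0, 3], "twist": [0, 0, 0], "gripper": 0.3},
    {"slide": [0, 0, 40], "twist": [0, 0, 0], "gripper": 0.3},
    {"slide": [10, 10, 75], "twist": [0, 0, 0], "gripper": 0.3},
    {"slide": [40, 40, 85], "twist": [0, 0, 0], "gripper": 0.3},
    {"slide": [54, 51, 85], "twist": [0, 0, 0], "gripper": 0.3},
    {"slide": [54, 51, 85], "twist": [0, 0, 0], "gripper": 0.3},
  ],
)

```text
clock: 11.82
tcp_pos: [0.4576, -0.1937, 0.3725]
orientation: [-3.119, 0.372, 0.002]
ft_force: [0.6, 0.0, -0.3]
finger_gap: 0.057
grasp_force: 0.0
```

```bash
python3 - <<'E'
from h import *
o=status.get_obs();print(o['clock'],o['tcp_pos'],o['finger_gap'])
im=snap('wrist');cv2.imwrite('pics/w4.png',cv2.resize(im,(768,576))[:,:,::-1])
spots('wrist',dict(pawl_knob=.227,wheel_axis=.215,crank_handle=.215))
E
```

```text
11.825 [ 0.45756678 -0.19373004  0.37247097] 0.05696984291134474
wrist wheel_axis 0.92 [249.9 154.4] [ 0.4919 -0.2001  0.215 ]
wrist crank_handle 0.71 [252.3 198.1] [ 0.4528 -0.1926  0.215 ]
```

View pics/w4.png

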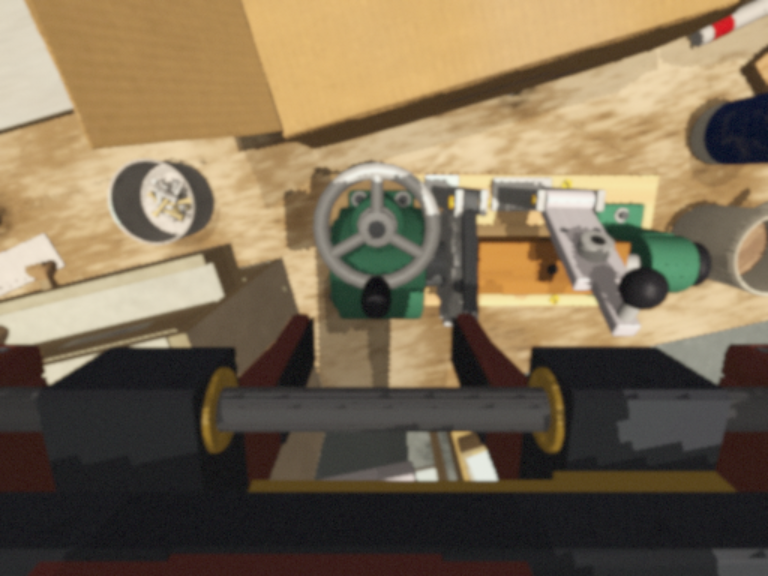

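Hub at (376,229), handle at (376,297), and the fingers are aligned on it. Descending and gripping.

Emit:
send_rows(
  motion=[
    {"slide": [0, 3, -40], "twist": [0, 0, 0], "gripper": 0.2},
    {"slide": [0, 3, -75], "twist": [0, 0, 0], "gripper": 0.2},
    {"slide": [0, 3, -91], "twist": [0, 0, 0], "gripper": 0.2},
    {"slide": [0, 3, -91], "twist": [0, 0, 0], "gripper": -1},
    {"slide": [0, 3, -91], "twist": [0, 0, 0], "gripper": -1},
    {"slide": [0, 3, -91], "twist": [0, 0, 0], "gripper": -1},
    {"slide": [0, 3, -91], "twist": [0, 0, 0], "gripper": -1},
    {"slide": [0, 3, -91], "twist": [0, 0, 0], "gripper": -1},
    {"slide": [0, 3, -91], "twist": [0, 0, 0], "gripper": -1},
  ],
)

```text
clock: 13.15
tcp_pos: [0.4578, -0.1912, 0.283]
orientation: [3.119, -0.375, 0.002]
ft_force: [-0.8, -0.1, 5.8]
finger_gap: 0.0173
grasp_force: 30.0
```

```bash
python3 - <<'E'
import numpy as np
a0=np.pi-.243
for s in range(1,21):
    a=a0-np.radians(18*s);print(s,np.round(37*np.array([np.cos(a)-np.cos(a0),np.sin(a)-np.sin(a0)]),1).tolist())
E
```

```text
1 [4.5, 10.7]
2 [12.1, 19.4]
3 [22.0, 25.4]
4 [33.3, 28.0]
5 [44.8, 27.0]
6 [55.5, 22.5]
7 [64.2, 14.9]
8 [70.2, 5.0]
9 [72.8, -6.3]
10 [71.8, -17.8]
11 [67.3, -28.5]
12 [59.7, -37.2]
13 [49.8, -43.2]
14 [38.5, -45.8]
15 [27.0, -44.8]
16 [16.3, -40.3]
17 [7.6, -32.7]
18 [1.6, -22.8]
19 [-1.0, -11.5]
20 [0.0, -0.0]
```

Emit:
send_rows(
  motion=[
    {"slide": [4.5, 10.7, 0], "twist": [0, 0, 0], "gripper": -1},
    {"slide": [12.1, 19.4, 0], "twist": [0, 0, 0], "gripper": -1},
    {"slide": [22, 25.4, 0], "twist": [0, 0, 0], "gripper": -1},
    {"slide": [33.3, 28, 0], "twist": [0, 0, 0], "gripper": -1},
    {"slide": [44.8, 27, 0], "twist": [0, 0, 0], "gripper": -1},
    {"slide": [44.8, 27, 0], "twist": [0, 0, 0], "gripper": -1},
  ],
)

```text
clock: 13.9
tcp_pos: [0.5039, -0.1629, 0.283]
orientation: [-3.118, 0.373, -0.004]
ft_force: [1.4, 4.5, 6.0]
finger_gap: 0.0176
grasp_force: 30.0
```

Emit:
send_rows(
  motion=[
    {"slide": [10.7, -3.5, 0], "twist": [0, 0, 0], "gripper": -1},
    {"slide": [19.4, -11.1, 0], "twist": [0, 0, 0], "gripper": -1},
    {"slide": [25.4, -21, 0], "twist": [0, 0, 0], "gripper": -1},
    {"slide": [28, -32.3, 0], "twist": [0, 0, 0], "gripper": -1},
    {"slide": [27, -43.8, 0], "twist": [0, 0, 0], "gripper": -1},
    {"slide": [22.5, -54.5, 0], "twist": [0, 0, 0], "gripper": -1},
    {"slide": [14.9, -63.2, 0], "twist": [0, 0, 0], "gripper": -1},
    {"slide": [5, -69.2, 0], "twist": [0, 0, 0], "gripper": -1},
    {"slide": [-6.3, -71.8, 0], "twist": [0, 0, 0], "gripper": -1},
    {"slide": [-17.8, -70.8, 0], "twist": [0, 0, 0], "gripper": -1},
  ],
)

```text
clock: 15.15
tcp_pos: [0.4847, -0.2345, 0.2829]
orientation: [-3.118, 0.375, -0.003]
ft_force: [3.0, 5.3, 6.4]
finger_gap: 0.0171
grasp_force: 30.0
```

Emit:
send_rows(
  motion=[
    {"slide": [-10.7, 5, 0], "twist": [0, 0, 0], "gripper": -1},
    {"slide": [-19.4, 13, 0], "twist": [0, 0, 0], "gripper": -1},
    {"slide": [-25.4, 23, 0], "twist": [0, 0, 0], "gripper": -1},
    {"slide": [-28, 34.3, 0], "twist": [0, 0, 0], "gripper": -1},
    {"slide": [-27, 45.8, 0], "twist": [0, 0, 0], "gripper": -1},
    {"slide": [-22.5, 56.5, 0], "twist": [0, 0, 0], "gripper": -1},
    {"slide": [-14.9, 65.2, 0], "twist": [0, 0, 0], "gripper": -1},
    {"slide": [-5, 71.2, 0], "twist": [0, 0, 0], "gripper": -1},
    {"slide": [6.3, 73.8, 0], "twist": [0, 0, 0], "gripper": -1},
    {"slide": [17.8, 72.8, 0], "twist": [0, 0, 0], "gripper": -1},
    {"slide": [28.5, 68.3, 0], "twist": [0, 0, 0], "gripper": -1},
    {"slide": [37.2, 60.7, 0], "twist": [0, 0, 0], "gripper": -1},
    {"slide": [43.2, 50.8, 0], "twist": [0, 0, 0], "gripper": -1},
    {"slide": [45.8, 39.5, 0], "twist": [0, 0, 0], "gripper": -1},
    {"slide": [44.8, 28, 0], "twist": [0, 0, 0], "gripper": -1},
    {"slide": [40.3, 17.3, 0], "twist": [0, 0, 0], "gripper": -1},
    {"slide": [32.7, 8.6, 0], "twist": [0, 0, 0], "gripper": -1},
    {"slide": [22.8, 2.6, 0], "twist": [0, 0, 0], "gripper": -1},
    {"slide": [11.5, 0, 0], "twist": [0, 0, 0], "gripper": -1},
    {"slide": [0, 1, 0], "twist": [0, 0, 0], "gripper": -1},
  ],
)

```text
clock: 17.65
tcp_pos: [0.4846, -0.2342, 0.2829]
orientation: [3.119, -0.376, 0.002]
ft_force: [2.0, 2.4, 7.7]
finger_gap: 0.0175
grasp_force: 30.0
```

Emit:
send_rows(
  motion=[
    {"slide": [-10.7, 4.5, 0], "twist": [0, 0, 0], "gripper": -1},
    {"slide": [-19.4, 12.1, 0], "twist": [0, 0, 0], "gripper": -1},
    {"slide": [-25.4, 22, 0], "twist": [0, 0, 0], "gripper": -1},
    {"slide": [-28, 33.3, 0], "twist": [0, 0, 0], "gripper": -1},
    {"slide": [-27, 44.8, 0], "twist": [0, 0, 0], "gripper": -1},
    {"slide": [-22.5, 55.5, 0], "twist": [0, 0, 0], "gripper": -1},
    {"slide": [-14.9, 64.2, 0], "twist": [0, 0, 0], "gripper": -1},
    {"slide": [-5, 70.2, 0], "twist": [0, 0, 0], "gripper": -1},
    {"slide": [6.3, 72.8, 0], "twist": [0, 0, 0], "gripper": -1},
    {"slide": [17.8, 71.8, 0], "twist": [0, 0, 0], "gripper": -1},
    {"slide": [28.5, 67.3, 0], "twist": [0, 0, 0], "gripper": -1},
    {"slide": [37.2, 59.7, 0], "twist": [0, 0, 0], "gripper": -1},
    {"slide": [43.2, 49.8, 0], "twist": [0, 0, 0], "gripper": -1},
    {"slide": [45.8, 38.5, 0], "twist": [0, 0, 0], "gripper": -1},
    {"slide": [44.8, 27, 0], "twist": [0, 0, 0], "gripper": -1},
    {"slide": [40.3, 16.3, 0], "twist": [0, 0, 0], "gripper": -1},
    {"slide": [32.7, 7.6, 0], "twist": [0, 0, 0], "gripper": -1},
    {"slide": [22.8, 1.6, 0], "twist": [0, 0, 0], "gripper": -1},
    {"slide": [11.5, -1, 0], "twist": [0, 0, 0], "gripper": -1},
    {"slide": [0, 0, 0], "twist": [0, 0, 0], "gripper": -1},
  ],
)

```text
clock: 20.15
tcp_pos: [0.4846, -0.2342, 0.2829]
orientation: [3.119, -0.376, 0.002]
ft_force: [0.9, 1.4, 8.7]
finger_gap: 0.0173
grasp_force: 30.0
```

Emit:
send_rows(
  motion=[
    {"slide": [-10.7, 4.5, 0], "twist": [0, 0, 0], "gripper": -1},
    {"slide": [-19.4, 12.1, 0], "twist": [0, 0, 0], "gripper": -1},
    {"slide": [-25.4, 22, 0], "twist": [0, 0, 0], "gripper": -1},
    {"slide": [-28, 33.3, 0], "twist": [0, 0, 0], "gripper": -1},
    {"slide": [-27, 44.5, 0], "twist": [0, 0, 0], "gripper": -1},
    {"slide": [-27, 44.5, 0], "twist": [0, 0, 0], "gripper": -1},
    {"slide": [-27, 44.5, 0], "twist": [0, 0, 0], "gripper": -1},
  ],
)

```text
clock: 21.02
tcp_pos: [0.4582, -0.1893, 0.2829]
orientation: [3.119, -0.374, 0.003]
ft_force: [1.6, -0.7, 7.9]
finger_gap: 0.0172
grasp_force: 30.0
```

Emit:
send_rows(
  motion=[
    {"slide": [0, 0, 0], "twist": [0, 0, 0], "gripper": 0.2},
    {"slide": [0, 0, 0], "twist": [0, 0, 0], "gripper": 0.2},
    {"slide": [0, 0, 3], "twist": [0, 0, 0], "gripper": 0.3},
    {"slide": [0, 0, 45], "twist": [0, 0, 0], "gripper": 0.3},
    {"slide": [-5, -5, 88], "twist": [0, 0, 0], "gripper": 0.3},
    {"slide": [-35, -35, 90], "twist": [0, 0, 0], "gripper": 0.3},
    {"slide": [-54, -52, 80], "twist": [0, 0, 0], "gripper": 0.3},
    {"slide": [-54, -52, 40], "twist": [0, 0, 0], "gripper": 0.3},
    {"slide": [-54, -52, 5], "twist": [0, 0, 0], "gripper": 0.3},
    {"slide": [-54, -52, 5], "twist": [0, 0, 0], "gripper": 0.3},
    {"slide": [-54, -52, 5], "twist": [0, 0, 0], "gripper": -1},
    {"slide": [-54, -52, 5], "twist": [0, 0, 0], "gripper": -1},
    {"slide": [-54, -52, 5], "twist": [0, 0, 0], "gripper": -1},
    {"slide": [-54, -52, 5], "twist": [0, 0, 0], "gripper": -1},
    {"slide": [-54, -52, 5], "twist": [0, 0, 0], "gripper": -1},
  ],
)

```text
clock: 22.9
tcp_pos: [0.4034, -0.2419, 0.2875]
orientation: [3.118, -0.375, 0.001]
ft_force: [-0.6, -2.2, 1.3]
finger_gap: 0.0224
grasp_force: 30.0
```

Emit:
send_rows(
  motion=[
    {"slide": [-5, 1.2, -9], "twist": [0, 0, 0], "gripper": -1},
    {"slide": [-9, 2.2, -18], "twist": [0, 0, 0], "gripper": -1},
    {"slide": [-12.5, 3, -26], "twist": [0, 0, 0], "gripper": -1},
    {"slide": [-15, 3.6, -34], "twist": [0, 0, 0], "gripper": -1},
    {"slide": [-16, 3.8, -38], "twist": [0, 0, 0], "gripper": -1},
    {"slide": [-16.5, 3.9, -40], "twist": [0, 0, 0], "gripper": -1},
    {"slide": [-16.5, 3.9, -40], "twist": [0, 0, 0], "gripper": -1},
  ],
)

```text
clock: 23.78
tcp_pos: [0.3884, -0.2382, 0.2491]
orientation: [3.118, -0.375, 0.006]
ft_force: [-2.8, -2.4, 18.1]
finger_gap: 0.0225
grasp_force: 30.0
```

```bash
python3 - <<'E'
from h import *
im=snap('wrist');cv2.imwrite('pics/w5.png',cv2.resize(im,(768,576))[:,:,::-1])
E
```

```text
(no output)
```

View pics/w5.png

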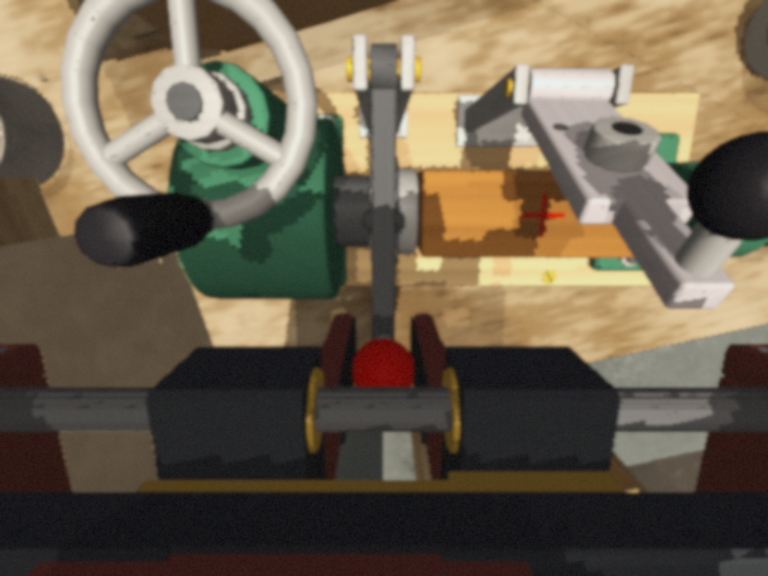

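The red cross is on top at (543,214). The pawl is seated at its starting height, with 18 N of push reaction. Now I'll release it and fetch the leaf.

Emit:
send_rows(
  motion=[
    {"slide": [0, 0, 1], "twist": [0, 0, 0], "gripper": 0.3},
    {"slide": [0, 0, 1], "twist": [0, 0, 0], "gripper": 0.3},
    {"slide": [0, 0, 4], "twist": [0, 0, 0], "gripper": 0.3},
    {"slide": [0, 0, 50], "twist": [0, 0, 0], "gripper": 0.3},
    {"slide": [0, 0, 105], "twist": [0, 0, 0], "gripper": 0.3},
    {"slide": [10, -20, 130], "twist": [0, 0, 0], "gripper": 0.3},
    {"slide": [35, -65, 130], "twist": [0, 0, 0], "gripper": 0.3},
    {"slide": [49, -97, 130], "twist": [0, 0, 0], "gripper": 0.3},
    {"slide": [49, -97, 120], "twist": [0, 0, 0], "gripper": 0.3},
    {"slide": [49, -97, 80], "twist": [0, 0, 0], "gripper": 0.3},
    {"slide": [49, -97, 52], "twist": [0, 0, 0], "gripper": 0.3},
    {"slide": [49, -97, 52], "twist": [0, 0, 0], "gripper": 0.3},
    {"slide": [49, -97, 52], "twist": [0, 0, 0], "gripper": -1},
    {"slide": [49, -97, 52], "twist": [0, 0, 0], "gripper": -1},
    {"slide": [49, -97, 52], "twist": [0, 0, 0], "gripper": -1},
    {"slide": [49, -97, 52], "twist": [0, 0, 0], "gripper": -1},
    {"slide": [49, -97, 52], "twist": [0, 0, 0], "gripper": -1},
  ],
)

```text
clock: 25.95
tcp_pos: [0.436, -0.3349, 0.2998]
orientation: [3.118, -0.375, 0.001]
ft_force: [-0.3, -0.8, 3.7]
finger_gap: 0.0225
grasp_force: 30.0
```

Emit:
send_rows(
  motion=[
    {"slide": [-15.5, 3.8, -7], "twist": [0, 0, 0], "gripper": -1},
    {"slide": [-30, 7.3, -16], "twist": [0, 0, 0], "gripper": -1},
    {"slide": [-42, 10.4, -27.5], "twist": [0, 0, 0], "gripper": -1},
    {"slide": [-53, 13, -40.5], "twist": [0, 0, 0], "gripper": -1},
    {"slide": [-62, 15.3, -55], "twist": [0, 0, 0], "gripper": -1},
    {"slide": [-69, 17, -71], "twist": [0, 0, 0], "gripper": -1},
    {"slide": [-71.5, 17.7, -79.5], "twist": [0, 0, 0], "gripper": -1},
    {"slide": [-73, 18, -87.5], "twist": [0, 0, 0], "gripper": -1},
    {"slide": [-73, 18, -90], "twist": [0, 0, 0], "gripper": -1},
    {"slide": [-73, 18, -90], "twist": [0, 0, 0], "gripper": -1},
  ],
)

```text
clock: 27.2
tcp_pos: [0.3627, -0.3169, 0.2099]
orientation: [3.119, -0.376, -0.001]
ft_force: [-3.4, -0.9, 10.8]
finger_gap: 0.0225
grasp_force: 30.0
```

Emit:
send_rows(
  motion=[
    {"slide": [0, 0, -2], "twist": [0, 0, 0], "gripper": -1},
    {"slide": [0, 0, -2], "twist": [0, 0, 0], "gripper": -1},
    {"slide": [0, 0, -2], "twist": [0, 0, 0], "gripper": -1},
  ],
)

```text
clock: 27.58
tcp_pos: [0.3628, -0.3169, 0.2084]
orientation: [3.118, -0.375, -0.0]
ft_force: [-5.3, -1.0, 16.6]
finger_gap: 0.0225
grasp_force: 30.0
```

Contact is stiff, so the leaf is down on the face. I'll release, rise and check.

Emit:
send_rows(
  motion=[
    {"slide": [0, 0, 3], "twist": [0, 0, 0], "gripper": 0.3},
    {"slide": [0, 0, 3], "twist": [0, 0, 0], "gripper": 0.3},
    {"slide": [0, 0, 5], "twist": [0, 0, 0], "gripper": 0.3},
    {"slide": [0, 0, 40], "twist": [0, 0, 0], "gripper": 0.3},
    {"slide": [0, 0, 100], "twist": [0, 0, 0], "gripper": 0.3},
    {"slide": [0, 0, 126], "twist": [0, 0, 0], "gripper": 0.3},
    {"slide": [0, 0, 126], "twist": [0, 0, 0], "gripper": 0.3},
    {"slide": [0, 0, 126], "twist": [0, 0, 0], "gripper": 0.3},
  ],
)

```text
clock: 28.58
tcp_pos: [0.3624, -0.3161, 0.332]
orientation: [-3.118, 0.375, 0.003]
ft_force: [0.6, -0.1, -0.3]
finger_gap: 0.0572
grasp_force: 0.0
```

```bash
python3 - <<'E'
from h import *
o=status.get_obs();print(o['clock'],o['tcp_pos'])
im=snap('wrist');a=cv2.imread('pics/w2.png');b=cv2.resize(im,(768,576))[:,:,::-1]
cv2.imwrite('pics/w6.png',np.vstack([a[30:330,:],b[30:330,:]])[:600])
E
```

```text
28.575 [ 0.36237343 -0.31609649  0.33199459]
```

View pics/w6.png

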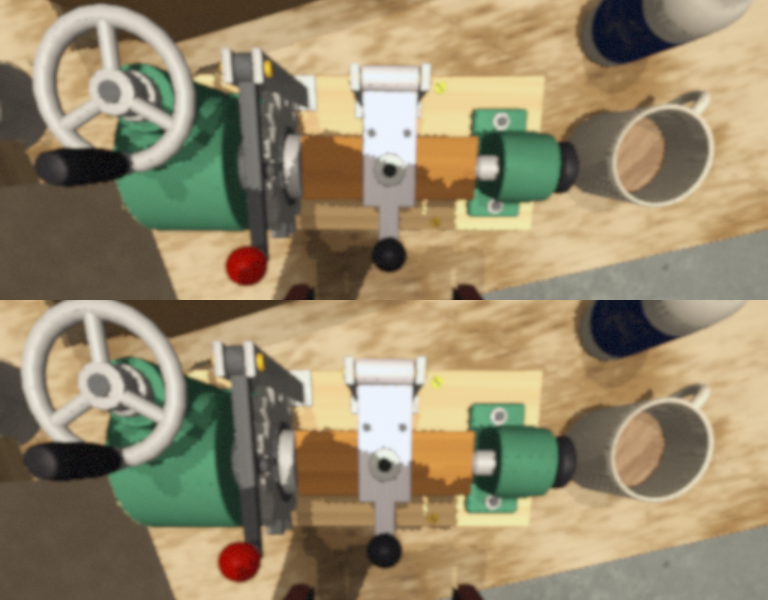

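The lower picture matches the start view apart from the camera shift. The leaf is flat (knob at 384,550), the pawl is down (knob at 239,561), and the mug and bottle are where they were.

```bash
python3 -c "
from rig import job
print(job.hand_in())"
```

```text
the job is handed in; nothing more can be done
None
```

The job is handed in, with no verdict returned: the red-cross face is on top after three clockwise turns, the pawl was pushed down into its notch before the leaf was lowered flat, the mug and glue bottle look unmoved in the last picture (the screw tin was out of view), and it took about 29 s of the 72 s allowed.

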